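# Set a potsherd on the scanning stage and start the scan

## Task

Slide the specimen board, with the potsherd lying on it, across the table into the corner of the scanning stage until it sits flush against both metal stops, keeping the board flat on the table and the sherd on the board. Only then press the green start plunger all the way down and let it come back up. Leave the stage clear and do not disturb the tumbler, the calipers or the tray of sherds.

Things in the scene. Friction and masses are not known exactly. Their poses are not given: they have to be found in the camera images.
- board: loose specimen board: black slab, grey felt top, black-and-white scale bar along its +x edge; 110 mm along its x, 150 mm along its y, 24 mm thick, 0.3 to 0.65 kg, too wide to grip. Origin: centre of its underside, z up. Slides under a push of 1 to 10 N. Starts 35-90 mm in -x and 50-140 mm in -y of its place, in the stage's axes, turned up to 0.3 rad either way
- sherd: loose curved terracotta potsherd with dark stripes, about 80 x 67 x 15 mm, 70 g, lying hollow side down near the middle of the board's top, held by friction only. Origin: middle of its underside (24 mm above the board's origin when lying on it), z up
- stage: fixed scanning stage. Origin: at table height, where the centre of the board's underside is when fully home, 110 mm side along the stage's x, 150 mm side along y; a flat blue 110 x 150 mm rectangle marks this place. Its -x and -y sides are open. Beyond the far stop, from x = +125 to +215 mm, stands a white scanner, 170 mm wide, 107 mm high. Yaw within 0.2 rad of the robot's axes
- far_stop (a point): centre of the lower edge of the far aluminium stop's inner face, at (+55, -30.5, 0) mm in the stage's frame. The face is upright, 20 mm high, runs along the stage's y from -148 to +87 mm; stop 12 mm thick
- side_stop (a point): centre of the lower edge of the side aluminium stop's inner face, at (0, +75, 0) mm in the stage's frame. The face is upright, 20 mm high, runs along the stage's x from -55 to +55 mm; stop 12 mm thick
- start_plunger (a joint): travel of the green start plunger: 0 m up at rest, 0.018 m fully down against its stop. It moves straight down, resisted by a spring of 2 N at rest growing to 8 N at the stop, and springs back up when released
- plunger_top (a point): centre of the flat top of the green plunger cap, 36 mm across, 78 mm above the table at rest; it sits on a fixed grey control box 100 x 90 x 40 mm, with 21 mm of clear space under the cap. The box stands on the left or right of the stage, where the tumbler does not
- tumbler: bystander: white upright drinking tumbler with black lid, 75 mm across, 147 mm high. Origin: centre of its underside
- calipers: bystander: steel slide calipers lying flat, 190 x 80 mm, up to 9 mm thick, black slider. Origin: middle of the beam's underside, beam along x, jaws towards +y
- tray: bystander: white open tray full of small sherds, 180 x 240 x 40 mm. Origin: centre of its underside
There are look-alikes about, which are no part of the job. Leave any purple look-alike of the part that bears start_plunger alone.

How it is judged:
By the outcome, as a careful person would: the job done as asked, in the order asked, and still so for the second after the job is handed in, with the robot touching nothing.
It also fails if it takes over 58 s, if anything falls off the work surface, if the arm or the gripper's body presses on something with over 40 N, if the wrist force passes 120 N, or if a joint passes its speed limit or range.

## Robot

A 6-joint arm with a two-finger parallel gripper is mounted at the origin on the work surface. World frame = base frame: x ahead of the robot, y to its left, z up, the work surface at z = 0. Lengths are in m, angles in rad, forces in N, time in s.
With the tool pointing down it reaches from about 0.3 to 0.775 m from the base axis. Payload 14.6 kg.
Tool frame: the origin (TCP) lies between the finger pads; the fingertips stand 11 mm ahead of it and the grasp point (between the pads) lies 8 mm behind it; z points along the fingers, y is the line along which they close (so a half turn about z gives the same grasp; the last joint's range is limited). The gripper opens to 94 mm and grips with 3 to 60 N. Pads are 16 mm wide; open, the fingers measure 119 mm over their backs; the gripper's body (75 mm by 177 mm) begins 78 mm behind the grasp point.
Start: joints at [-1.317, 0.3, 1.521, -0, 1.321, -0.067], TCP at [0.173, -0.522, 0.216] pointing down, gripper open.
Joint ranges: [-3.03, 3.03], [-0.79, 2.21], [0.23, 2.52], [-1.04, 4.18], [0, 3.07], [-2.55, 2.55]. Speed limits (rad/s): [2.22, 2.22, 2.57, 3.14, 3.14, 3.14].

## Interface

Orientations are given as a 3x3 rotation matrix whose columns are the frame's x, y, z axes.
In Python, from rig import * gives the robot as it stands. The module is installed in compiled form; this text tells all that it offers.
- The arm moves only by the tool drive_tool, never from a script. Its argument "targets" is one flat list of numbers, 5 for each row, row after row: the closure, from 0 (fully open) to 1 (shut), then the shift along the tool's x, y, z in mm, then the turn about the tool's z in degrees. In form: [fingers, tx, ty, tz, twist, fingers, tx, ty, tz, twist, ...]. A call has 1 to 5 rows; each row is the pose to reach, as a shift and turn from the pose commanded when the call began, along the tool's axes at that moment; what a row does not reach only later rows make up. A row lasts 1/12 s, in which the tool goes at most 41.7 mm and 7.16 degrees, less where a joint would pass 70% of its speed; a pose out of reach is approached as far as the arm can. A call with a gripper value outside its range is refused whole. The fingers move at their own pace and stop on an object; the grip force is fixed at half the most. Time passes only in rows, so rows that repeat a pose let the fingers close. It gives the time, the measured TCP pose, the force, the opening and the grip force at its end, in the units of the state.
- read_state(): the state, without advancing time (a new reading comes with each control period).
- capture(name): name is "scene" or "top" or "wrist"; returns a dict with "pixels" (480x640x3 uint8, red, green, blue), "vertical_fov" (degrees; the focal length in pixels is half the picture's height over the tangent of half this angle, whatever the lens; pixels are square), "cx", "cy" (the principal point, pixels), "R" (3x3) and "t" (3): a world point X has camera coordinates R X + t. Camera axes: x right, y down, z forward; pixel columns grow to the right and rows downward; lengths in m; the calibration is good to about 2 mm. A picture is of the moment at which its call begins. There is no depth.
- finish_job(): hands the job in; it is judged then, once.
The state is a dict: "t": time; "qpos": joint angles; "dq": joint speeds; "joint_torque": joint torques, N m; "eef_pos": TCP position; "orientation": TCP orientation; "contact_force": force on the tool from outside, world axes, zero at the start; "torque": the same for the moment, N m; "finger_gap": opening from 0.0 (shut) to 1.0 (fully open); "gripper_force": force on a finger pad.
Only numpy, scipy, OpenCV 4.12 (cv2) and the standard library are available. Lean on these libraries where they do the work, as an engineer would, in place of code of your own. Each camera call takes 0.05 s, during which the arm holds its last target. There are 200 camera calls.

## Working session

There is one attempt and no reset: what is moved stays moved. The work goes in short steps, Python scripts to look and compute and a tool call to move; the robot and the scene stay as the last step left them, time stands still between calls to the robot, and variables do not carry over. Pictures are saved under pics/ and viewed, at most 10 in all, crops included, and the job is handed in when it is done.

Besides the shell and the picture viewer there is one more tool, called by a JSON object that holds its "method" and its "body". drive_tool: Moves the arm, as the interface text tells. Its arguments: {"type":"object","properties":{"targets":{"type":"array"}},"required":["targets"]}

```bash
mkdir -p pics
cat > h.py <<'E'
from rig import *
import numpy as np, cv2
def snap(n,f):
    c=capture(n); cv2.imwrite(f'pics/{f}.png',c['pixels'][:,:,::-1]); np.save(f'pics/{f}.npy',c,allow_pickle=True); return c
def load(f): return np.load(f'pics/{f}.npy',allow_pickle=True).item()
def ray(c,uv,z):
    f=240/np.tan(np.radians(c['vertical_fov'])/2)
    uv=np.atleast_2d(uv); d=np.c_[(uv[:,0]-c['cx'])/f,(uv[:,1]-c['cy'])/f,np.ones(len(uv))]@c['R']
    o=-c['R'].T@c['t']; return o+d*((z-o[2])/d[:,2])[:,None]
def proj(c,X):
    f=240/np.tan(np.radians(c['vertical_fov'])/2)
    p=np.atleast_2d(X)@c['R'].T+c['t']; return np.c_[c['cx']+f*p[:,0]/p[:,2],c['cy']+f*p[:,1]/p[:,2]]
E
python3 - <<'E'
from h import *
for n in['scene','top']:
    c=snap(n,n+'0'); print(n,c['vertical_fov'],c['cx'],c['cy'],-c['R'].T@c['t'])
s=read_state();print(s['eef_pos'],s['orientation'],s['finger_gap'],s['t'])
E
```

```text
scene 57.524816131920765 323.6026381673802 239.42883606247128 [ 0.92594049 -0.65207896  0.79811437]
top 52.624816243007174 317.7878132486642 241.9505401222727 [ 0.3367173  -0.03412754  1.11930747]
[ 0.17338638 -0.52172555  0.21596265] [[ 9.48969012e-01  3.15369247e-01 -2.28148621e-04]
 [ 3.15369317e-01 -9.48968521e-01  9.69326624e-04]
 [ 8.91899481e-05 -9.91812004e-04 -9.99999504e-01]] 0.9939030778827627 0.1
```

View pics/top0.png

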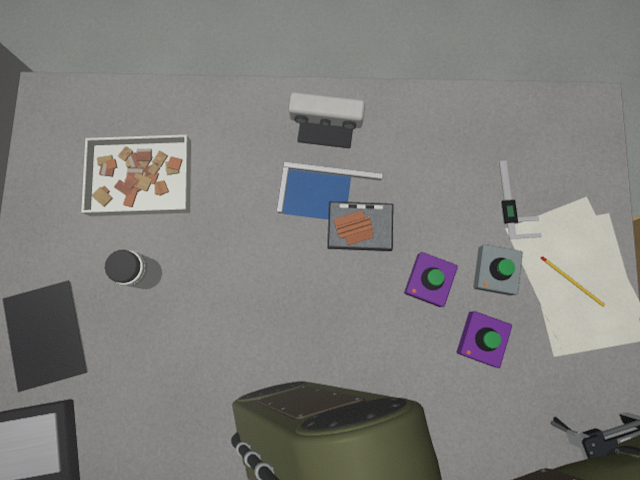

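View pics/scene0.png

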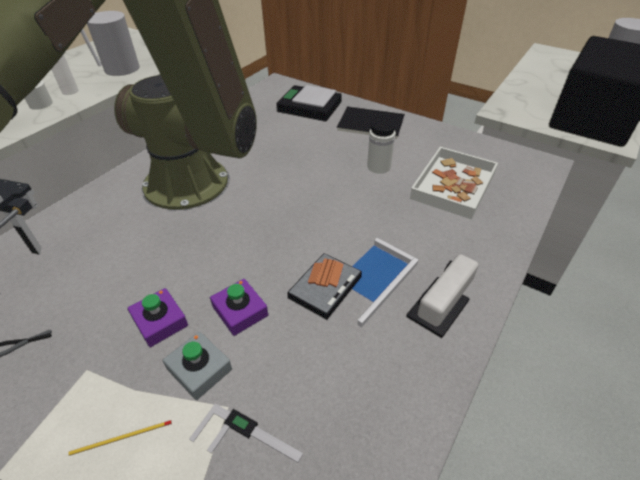

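The top view has +x up and +y left. The blue place is at about (315,192), with its stops to the left and at the top. The board is at (360,226), and the grey box with the true plunger is at (500,268). The purple look-alikes are at (432,279) and (486,340). Next I'll measure all of these.

```bash
cat >> h.py <<'E'
def comps(m,mina=60):
    n,l,s,ce=cv2.connectedComponentsWithStats(m.astype(np.uint8)); return [(l==i,s[i],ce[i]) for i in range(1,n) if s[i,4]>=mina]
def hsv(c): return cv2.cvtColor(c['pixels'],cv2.COLOR_RGB2HSV).astype(int)
def blue(c):
    h=hsv(c); return (abs(h[...,0]-108)<10)&(h[...,1]>140)
def green(c):
    h=hsv(c); return (abs(h[...,0]-65)<15)&(h[...,1]>120)&(h[...,2]>50)
E
python3 - <<'E'
from h import *
c=load('top0'); h=hsv(c)
print('table',c['pixels'][260,300],'felt',c['pixels'][240,340],'rim',c['pixels'][248,350],'blue',h[190,315],'green',h[268,505])
for m,s,ce in comps(blue(c)):
    ct=max(cv2.findContours(m.astype(np.uint8),0,2)[0],key=cv2.contourArea)
    p=cv2.approxPolyDP(ct,4,True)[:,0]; print('blue',p.tolist(),ray(c,p,0).round(4).tolist())
s0=load('scene0')
for n,cc in(('top',c),('scene',s0)):
  for m,s,ce in comps(green(cc)): print('green',n,ce.round(1),s[4],ray(cc,ce,.078).round(4))
# board: darker than the table within ROI
g=c['pixels'].max(2); roi=np.zeros(g.shape,bool); roi[195:258,320:402]=1
tab=np.median(g[255:300,280:380]); print(tab)
m=(g<tab-25)&roi&~blue(c)
m=cv2.morphologyEx(m.astype(np.uint8),cv2.MORPH_CLOSE,np.ones((9,9)))
for mm,s,ce in comps(m,500):
    ct=max(cv2.findContours(mm.astype(np.uint8),0,2)[0],key=cv2.contourArea)
    r=cv2.minAreaRect(ct); p=cv2.boxPoints(r); P=ray(c,p,.02)
    print('board',r,p.round(1).tolist(),P.round(4).tolist(),P.mean(0))
E
```

```text
table [140 139 138] felt [120 122 125] rim [47 46 46] blue [107 136 144] green [ 68 152 138]
green top [505.5 267.1] 228 [[ 0.4735 -0.4195  0.078 ]]
green top [435.5 277. ] 212 [[ 0.4484 -0.2694  0.078 ]]
green top [491.3 339.3] 248 [[ 0.3204 -0.3839  0.078 ]]
green scene [235.4 291.6] 187 [[ 0.4542 -0.2741  0.078 ]]
green scene [150.9 302. ] 201 [[ 0.3261 -0.3889  0.078 ]]
green scene [191.9 350.6] 265 [[ 0.479  -0.4247  0.078 ]]
140.0
board ((360.06304931640625, 225.73440551757812), (65.49394989013672, 48.362022399902344), 2.0454084873199463) [[326.5, 248.6999969482422], [328.20001220703125, 200.39999389648438], [393.70001220703125, 202.6999969482422], [391.8999938964844, 251.10000610351562]] [[0.5131, -0.0343, 0.02], [0.6274, -0.0355, 0.02], [0.6254, -0.1879, 0.02], [0.5115, -0.184, 0.02]] [ 0.56935272 -0.11044718  0.02      ]
```

```bash
sed -i 's/h\[...,1\]>140)$/h[...,1]>100)/' h.py
python3 - <<'E'
from h import *
c=load('top0')
for m,s,ce in comps(blue(c),200):
    ct=max(cv2.findContours(m.astype(np.uint8),0,1)[0],key=cv2.contourArea)[:,0]
    print('bbox',s)
    p=cv2.approxPolyDP(ct[:,None],3,True)[:,0]; print(p.tolist(),ray(c,p,0).round(4).tolist())
    W=ray(c,ct,0)[:,:2]
    # far edge: topmost blue px per column; side edge: leftmost per row
    cols=np.arange(s[0]+6,s[0]+s[2]-6); top=np.array([m[:,u].argmax() for u in cols])
    A=ray(c,np.c_[cols,top-.5],0)[:,:2]; k=np.polyfit(A[:,1],A[:,0],1); print('far edge x=',k,'yaw deg',-np.degrees(np.arctan(k[0])))
    rows=np.arange(s[1]+8,s[1]+s[3]-8); lf=np.array([m[v].argmax() for v in rows])
    B=ray(c,np.c_[lf-.5,rows],0)[:,:2]; k2=np.polyfit(B[:,0],B[:,1],1); print('side edge y=',k2,'yaw',np.degrees(np.arctan(k2[0])))
    a=(np.arctan(k2[0])-np.arctan(k[0])*2)/3 if abs(k2[0]+k[0])<.06 else -np.arctan(k[0])
    y=(k2[0]*k[1]+k2[1])/(1-k[0]*k2[0]); x=k[0]*y+k[1]
    ex=np.array([np.cos(a),np.sin(a)]);ey=np.array([-ex[1],ex[0]])
    o=np.array([x,y])-.055*ex-.075*ey; print('corner',x,y,'yaw',a,'origin',o)
    b=np.array([.5694,-.1104])-o; print('board in stage',b@ex,b@ey)
E
```

```text
bbox [ 283  170   68   49 2424]
[[289, 170], [284, 213], [328, 218], [329, 201], [347, 201], [349, 177]] [[0.7058, 0.0605, 0.0], [0.5995, 0.0683, 0.0], [0.5899, -0.0361, 0.0], [0.6313, -0.0375, 0.0], [0.6323, -0.0802, 0.0], [0.6916, -0.084, 0.0]]
far edge x= [0.10482328 0.70063232] yaw deg -5.984077792151816
side edge y= [-0.1079852   0.13720864] yaw -6.163214421011213
corner 0.70701205500522 0.06086179875259178 yaw -0.1054840348300286 origin [ 0.64442112 -0.00793046]
board in stage -0.06381526583482805 -0.10979884739719582
```

```bash
cat >> h.py <<'E'
O=np.array([.6444,-.0079]); A=-.1055; EX=np.array([np.cos(A),np.sin(A)]); EY=np.array([-EX[1],EX[0]])
def S2W(x,y): return O+x*EX/1000+y*EY/1000   # stage mm -> world m
def W2S(p): d=np.array(p[:2])-O; return np.array([d@EX,d@EY])*1000
def plan(xy,z,yaw):
    """shift in tool axes (mm) and twist (deg) to TCP world xy,z with tool x axis at world angle yaw (rad)"""
    s=read_state(); R=s['orientation']; d=R.T@(np.r_[xy,z]-s['eef_pos'])*1000
    y0=np.arctan2(R[1,0],R[0,0]); tw=-np.degrees((yaw-y0+np.pi)%(2*np.pi)-np.pi)
    print('shift',d.round(1),'twist',round(tw,2),'t',s['t'],'stage',W2S(s['eef_pos']).round(1),'z',s['eef_pos'][2].round(4),'yaw',round(y0,3))
E
python3 - <<'E'
from h import *
plan(S2W(-149,-110),.2,A)
E
```

```text
shift [ 427.9 -300.5   16.3] twist 24.43 t 0.1 stage [-414.3 -560.6] z 0.216 yaw 0.321
```

{"method": "drive_tool", "body": {"targets": [0,40,-28,2,6,0,74,-52,3,12,0,108,-76,4,18,0,142,-100,5,24.4,0,176,-123,6,24.4]}}

```text
t: 0.52
eef_pos: [0.2973, -0.3543, 0.2104]
orientation: [[0.994, -0.112, -0.0], [-0.112, -0.994, 0.0], [-0.0, -0.0, -1.0]]
contact_force: [1.5, -1.1, -0.0]
finger_gap: 1.002
gripper_force: 0.0
```

Run:
```python
from h import *
plan(S2W(-149,-110),.2,A)
```

```text
shift [ 157.7 -272.2   10.5] twist -0.4 t 0.5167 stage [-308.6 -381. ] z 0.2104 yaw -0.113
```

{"method": "drive_tool", "body": {"targets": [0,20,-35,2,0,0,40,-69,3,0,0,60,-103,4,0,0,80,-137,6,0,0,100,-171,8,0]}}

```text
t: 0.93
eef_pos: [0.4149, -0.1947, 0.2026]
orientation: [[0.994, -0.105, 0.0], [-0.105, -0.994, -0.0], [0.0, 0.0, -1.0]]
contact_force: [0.7, -0.9, 0.2]
finger_gap: 0.998
gripper_force: 0.0
```

Run:
```python
from h import *
plan(S2W(-149,-110),.2,A)
```

```text
shift [ 59.6 -99.9   2.6] twist 0.02 t 0.9333 stage [-208.6 -209.9] z 0.2026 yaw -0.105
```

{"method": "drive_tool", "body": {"targets": [0,20,-34,20,0,0,40,-67,40,0,0,57,-99,60,0,0,57,-99,75,0,0,57,-99,75,0]}}

```text
t: 1.35
eef_pos: [0.4804, -0.102, 0.1243]
orientation: [[0.995, -0.102, -0.005], [-0.102, -0.995, 0.002], [-0.006, -0.001, -1.0]]
contact_force: [-1.0, -0.1, -0.7]
finger_gap: 1.002
gripper_force: 0.0
```

Run:
```python
from h import *
plan(S2W(-149,-110),.016,A)
c=snap('top','top1'); w=snap('wrist','w1')
cv2.imwrite('pics/m1.png',np.hstack([c['pixels'][140:320,260:440],cv2.resize(w['pixels'],(240,180))])[:,:,::-1])
```

```text
shift [  4.8  -0.7 108.3] twist 0.2 t 1.35 stage [-153.2 -110.8] z 0.1243 yaw -0.102
```

View pics/w1.png

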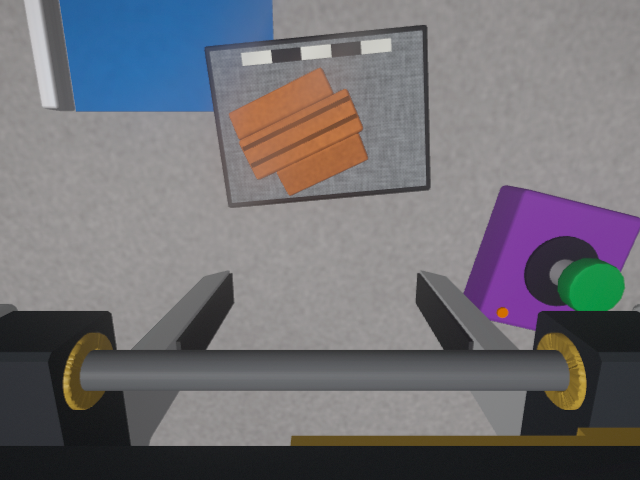

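The wrist view shows the board's top corners at about (207,47), (426,27), (429,188) and (230,206). The near purple box is at (500-640,187-330).

Run:
```python
from h import *
c=load('w1')
P=ray(c,[(207,47),(426,27),(429,188),(230,206)],.024)
for p in P: print(W2S(p).round(1))
m=P.mean(0); print('c',W2S(m), 'yaw rel',[np.degrees(np.arctan2(*(d:=(P[i]-P[j]))[[1,0]])-A).round(2) for i,j in((1,2),(0,3))])
for p in ray(c,[(504,186),(465,295)],.04): print('box',W2S(p).round(1))
b=ray(c,[(75,111),(272,3)],0); print('blue',[W2S(p).round(1) for p in b])
```

```text
[-16.9 -32.7]
[  -4.5 -178.1]
[-110.1 -187.5]
[-123.7  -41.9]
c [ -63.77701065 -110.05562946] yaw rel [np.float64(5.07), np.float64(4.92)]
box [-107.  -234.2]
box [-186.6 -214.9]
blue [array([-55.3,  77.2]), array([ 17.6, -73.9])]
```

{"method": "drive_tool", "body": {"targets": [0,2,0,35,0,0,2,0,70,0,0,2,0,98,0,0,2,0,107,0,0,2,0,107,0]}}

```text
t: 1.87
eef_pos: [0.4825, -0.105, 0.0201]
orientation: [[0.994, -0.106, -0.002], [-0.106, -0.994, 0.001], [-0.002, -0.0, -1.0]]
contact_force: [-0.6, -0.1, 0.3]
finger_gap: 1.003
gripper_force: 0.0
```

Run:
```python
from h import *
plan(S2W(-149,-110),.016,A)
```

```text
shift [ 1.8 -3.6  4.1] twist -0.06 t 1.8667 stage [-150.8 -113.6] z 0.0201 yaw -0.107
```

{"method": "drive_tool", "body": {"targets": [0,6,0,2,0,0,12,0,3,0,0,18,0,3,0,0,23,0,3,0,0,28,0,3,0]}}

```text
t: 2.28
eef_pos: [0.5119, -0.1072, 0.0184]
orientation: [[0.995, -0.105, 0.0], [-0.105, -0.995, -0.0], [0.001, 0.0, -1.0]]
contact_force: [-3.8, 2.0, 1.6]
finger_gap: 1.0
gripper_force: 1.7
```

{"method": "drive_tool", "body": {"targets": [0,5,0,0,0,0,10,0,0,0,0,15,0,0,0,0,20,0,0,0,0,25,0,0,0]}}

```text
t: 2.7
eef_pos: [0.5364, -0.1099, 0.0176]
orientation: [[0.994, -0.105, -0.0], [-0.105, -0.994, 0.0], [-0.0, -0.0, -1.0]]
contact_force: [-5.9, 0.4, 3.9]
finger_gap: 1.002
gripper_force: 2.4
```

Run:
```python
from h import *
plan(S2W(-65,-110),.016,A)
c=snap('top','top2'); cv2.imwrite('pics/c2.png',cv2.resize(c['pixels'][140:280,260:440],(720,560))[:,:,::-1])
```

```text
shift [31.7 -2.7  1.6] twist 0.02 t 2.7 stage [ -96.7 -112.8] z 0.0176 yaw -0.105
```

View pics/c2.png

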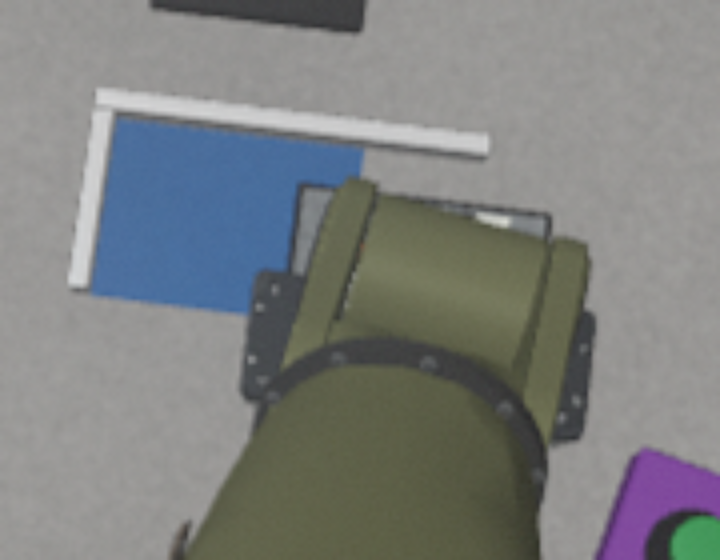

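The board has squared up and is moving toward the far stop: its far edge is at crop row ~200 and the stop is at ~140. I'll keep pushing.

{"method": "drive_tool", "body": {"targets": [0,5,0,0,0,0,10,0,0,0,0,15,0,0,0,0,20,0,0,0,0,24,0,0,0]}}

```text
t: 3.17
eef_pos: [0.5604, -0.1124, 0.0175]
orientation: [[0.994, -0.105, 0.0], [-0.105, -0.994, 0.0], [0.0, -0.0, -1.0]]
contact_force: [-2.8, 0.9, 0.7]
finger_gap: 0.997
gripper_force: 1.7
```

{"method": "drive_tool", "body": {"targets": [0,2,0,0,0,0,4,0,0,0,0,6,0,0,0,0,7,0,0,0,0,8,0,0,0]}}

```text
t: 3.58
eef_pos: [0.5677, -0.1131, 0.0176]
orientation: [[0.994, -0.105, -0.0], [-0.105, -0.994, 0.0], [-0.0, -0.0, -1.0]]
contact_force: [-10.5, -0.6, 4.4]
finger_gap: 0.998
gripper_force: 5.1
```

Run:
```python
from h import *
plan(S2W(-65,-110),.016,A)
```

```text
shift [ 0.2 -2.7  1.6] twist 0.02 t 3.5833 stage [ -65.2 -112.7] z 0.0176 yaw -0.105
```

{"method": "drive_tool", "body": {"targets": [0,1,0,0,0,0,2,0,0,0,0,2.5,0,0,0]}}

```text
t: 3.83
eef_pos: [0.5679, -0.1132, 0.0175]
orientation: [[0.994, -0.105, -0.007], [-0.105, -0.995, 0.001], [-0.007, -0.0, -1.0]]
contact_force: [-26.7, 2.2, 18.4]
finger_gap: 1.001
gripper_force: 13.2
```

{"method": "drive_tool", "body": {"targets": [0,-12,0,0,0,0,-25,0,-10,0,0.4,-25,0,-50,0,0.4,-25,0,-90,-5,0.4,-25,0,-115,-10]}}

```text
t: 4.25
eef_pos: [0.5465, -0.1111, 0.1368]
orientation: [[0.997, 0.073, 0.005], [0.073, -0.997, -0.001], [0.005, 0.002, -1.0]]
contact_force: [0.5, -0.2, 0.2]
finger_gap: 0.824
gripper_force: 0.0
```

Run:
```python
from h import *
plan(S2W(0,-218),.13,A+np.pi/2)
w=snap('wrist','w2')
```

```text
shift [ 66.4 118.8   7.3] twist -79.77 t 4.25 stage [ -86.5 -112.9] z 0.1368 yaw 0.073
```

View pics/w2.png

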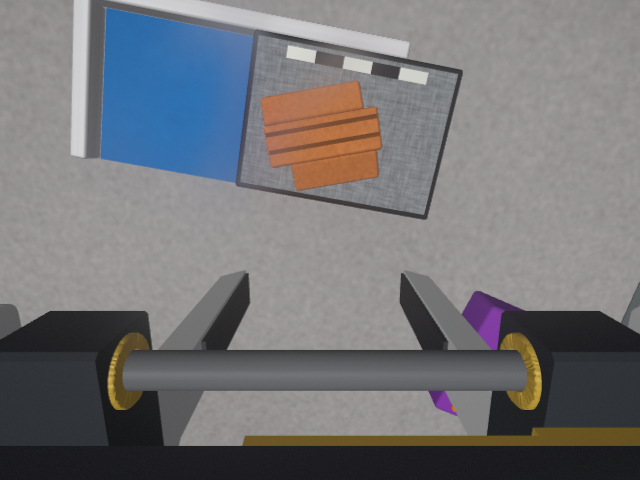

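The board is flush along the far stop and the sherd is still central. The board's corners are at (256,31), (461,71), (426,217) and (237,184). Next I'll go round to the -y side.

{"method": "drive_tool", "body": {"targets": [0.4,10,20,0,-7,0.4,20,40,0,-14,0.4,30,60,0,-21,0.4,40,75,0,-28,0.4,50,90,0,-35]}}

```text
t: 4.72
eef_pos: [0.6023, -0.1982, 0.1326]
orientation: [[0.774, 0.633, 0.001], [0.633, -0.774, -0.0], [0.001, 0.001, -1.0]]
contact_force: [0.3, 0.3, 0.6]
finger_gap: 0.599
gripper_force: 0.0
```

Run:
```python
from h import *
c=load('w2'); P=ray(c,[(256,31),(461,71),(426,217),(237,184)],.024)
for p in P: print(W2S(p).round(1))
print(W2S(P.mean(0)))
plan(S2W(0,-218),.13,A+np.pi/2)
```

```text
[ 52.8 -39.5]
[  53.3 -185.4]
[ -52.5 -186.1]
[-53.4 -39.6]
[ 4.42857365e-02 -1.12637085e+02]
shift [-2.  32.6  2.7] twist -44.67 t 4.7167 stage [ -21.8 -193.7] z 0.1326 yaw 0.686
```

{"method": "drive_tool", "body": {"targets": [0.4,-1,10,0,-7,0.4,-2,20,0,-14,0.4,-2,32,0,-21,0.4,-2,32,0,-28,0.4,-2,32,0,-35]}}

```text
t: 5.13
eef_pos: [0.6205, -0.2238, 0.1323]
orientation: [[0.271, 0.963, 0.001], [0.963, -0.271, -0.0], [-0.0, 0.001, -1.0]]
contact_force: [-0.0, 1.0, -0.5]
finger_gap: 0.598
gripper_force: 0.0
```

Run:
```python
from h import *
plan(S2W(0,-218),.016,A+np.pi/2)
```

```text
shift [ -0.6   1.  116.3] twist -9.69 t 5.1333 stage [  -1.  -217.2] z 0.1323 yaw 1.296
```

{"method": "drive_tool", "body": {"targets": [0.4,0,1,25,-6,0.4,0,1,60,-9.5,0.4,0,1,95,-9.5,0.4,0,1,114,-9.5,0.4,0,1,114,-9.5]}}

```text
t: 5.55
eef_pos: [0.6192, -0.2227, 0.0138]
orientation: [[0.114, 0.993, -0.006], [0.993, -0.114, 0.002], [0.002, -0.006, -1.0]]
contact_force: [-0.7, 0.1, -0.5]
finger_gap: 0.6
gripper_force: 0.0
```

Run:
```python
from h import *
plan(S2W(0,-218),.016,A+np.pi/2)
```

```text
shift [-1.7  2.5 -2.2] twist -0.5 t 5.55 stage [  -2.5 -216.3] z 0.0138 yaw 1.457
```

{"method": "drive_tool", "body": {"targets": [0.4,6,1,-1,-0.4,0.4,12,2,-2,-0.4,0.4,18,2,-2,-0.4,0.4,23,2,-2,-0.4,0.4,28,2,-2,-0.4]}}

```text
t: 5.97
eef_pos: [0.6271, -0.196, 0.0224]
orientation: [[0.106, 0.994, 0.003], [0.994, -0.106, -0.002], [-0.001, 0.003, -1.0]]
contact_force: [0.0, -5.6, 3.3]
finger_gap: 0.6
gripper_force: 2.4
```

{"method": "drive_tool", "body": {"targets": [0.4,5,0,0,0,0.4,10,0,0,0,0.4,15,0,0,0,0.4,20,0,0,0,0.4,26,0,0,0]}}

```text
t: 6.38
eef_pos: [0.629, -0.1698, 0.0207]
orientation: [[0.107, 0.994, 0.0], [0.994, -0.107, -0.0], [-0.0, 0.0, -1.0]]
contact_force: [0.0, -4.1, 3.5]
finger_gap: 0.6
gripper_force: 2.4
```

{"method": "drive_tool", "body": {"targets": [0.4,6,0,0,0,0.4,12,0,0,0,0.4,18,0,0,0,0.4,24,0,0,0,0.4,30,0,0,0]}}

```text
t: 6.8
eef_pos: [0.6323, -0.1396, 0.0207]
orientation: [[0.107, 0.994, -0.0], [0.994, -0.107, 0.0], [0.0, -0.0, -1.0]]
contact_force: [-1.1, -4.1, 4.6]
finger_gap: 0.599
gripper_force: 2.4
```

Run:
```python
from h import *
plan(S2W(0,-85),.016,A+np.pi/2)
```

```text
shift [47.2 -1.9  4.7] twist -0.07 t 6.8 stage [   1.8 -132.3] z 0.0207 yaw 1.464
```

{"method": "drive_tool", "body": {"targets": [0.4,6,0,0,0,0.4,12,0,0,0,0.4,18,0,0,0,0.4,24,0,0,0,0.4,29,0,0,0]}}

```text
t: 7.22
eef_pos: [0.6354, -0.1107, 0.0206]
orientation: [[0.106, 0.994, -0.0], [0.994, -0.106, 0.0], [0.0, -0.0, -1.0]]
contact_force: [-0.4, -4.3, 3.5]
finger_gap: 0.599
gripper_force: 2.3
```

{"method": "drive_tool", "body": {"targets": [0.4,4,0,0,0,0.4,7,0,0,0,0.4,10,0,0,0,0.4,12,0,0,0,0.4,14,0,0,0]}}

```text
t: 7.63
eef_pos: [0.6368, -0.0974, 0.0206]
orientation: [[0.107, 0.994, -0.0], [0.994, -0.107, 0.0], [0.0, -0.0, -1.0]]
contact_force: [-1.2, -4.6, 3.2]
finger_gap: 0.603
gripper_force: 2.3
```

{"method": "drive_tool", "body": {"targets": [0.4,1.5,0,0,0,0.4,3,0,0,0,0.4,4,0,0,0]}}

```text
t: 7.88
eef_pos: [0.6372, -0.0934, 0.0206]
orientation: [[0.107, 0.994, -0.0], [0.994, -0.107, 0.0], [0.0, -0.0, -1.0]]
contact_force: [-0.5, -4.1, 2.8]
finger_gap: 0.602
gripper_force: 2.2
```

Run:
```python
from h import *
plan(S2W(0,-85),.016,A+np.pi/2); snap('scene','s3')
```

```text
shift [ 0.8 -1.8  4.6] twist -0.08 t 7.8833 stage [  1.8 -85.8] z 0.0206 yaw 1.464
```

{"method": "drive_tool", "body": {"targets": [0.4,1,0,0,0,0.4,2,0,0,0,0.4,3,0,0,0]}}

```text
t: 8.18
eef_pos: [0.6376, -0.0917, 0.0206]
orientation: [[0.107, 0.994, 0.0], [0.994, -0.107, -0.002], [-0.002, 0.0, -1.0]]
contact_force: [1.9, -17.0, 0.5]
finger_gap: 0.601
gripper_force: 8.6
```

{"method": "drive_tool", "body": {"targets": [0.4,0.6,0,0,0,0.4,1,0,0,0]}}

```text
t: 8.35
eef_pos: [0.6377, -0.0916, 0.0207]
orientation: [[0.107, 0.994, 0.0], [0.994, -0.107, -0.003], [-0.003, 0.001, -1.0]]
contact_force: [1.0, -20.1, 0.6]
finger_gap: 0.598
gripper_force: 9.9
```

{"method": "drive_tool", "body": {"targets": [0.4,-12,0,0,0,0.4,-25,0,-10,0,0.4,-25,0,-50,0,0,-25,0,-90,5,0,-25,0,-120,12]}}

```text
t: 8.77
eef_pos: [0.6351, -0.1149, 0.1443]
orientation: [[0.314, 0.949, 0.002], [0.949, -0.314, 0.0], [0.001, 0.002, -1.0]]
contact_force: [1.3, 0.2, 0.1]
finger_gap: 0.708
gripper_force: 0.0
```

Run:
```python
from h import *
plan(S2W(-95,0),.13,A)
w=snap('wrist','w4');c=snap('top','top4')
cv2.imwrite('pics/w4b.png',cv2.resize(w['pixels'],(800,600))[:,:,::-1])
```

```text
shift [  84.3 -117.7   14.2] twist 77.72 t 8.7667 stage [   2.  -107.4] z 0.1443 yaw 1.251
```

View pics/w4b.png

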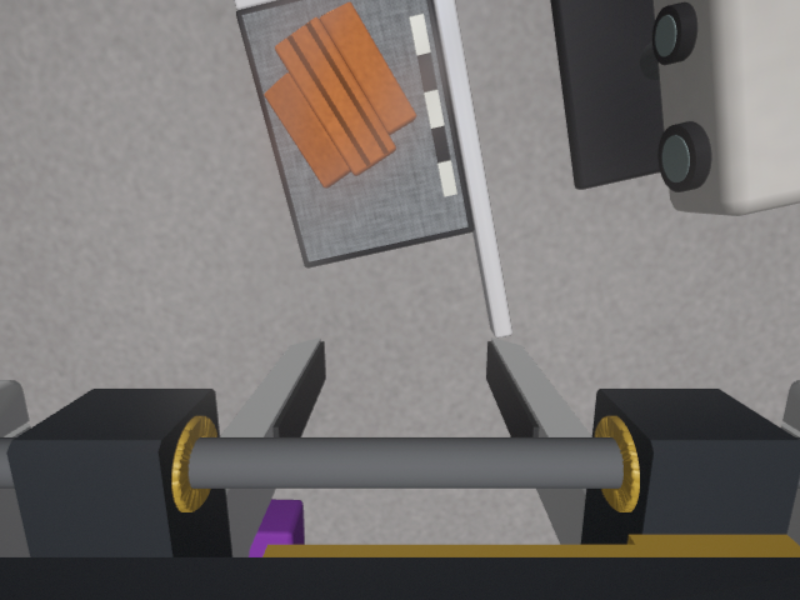

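The board looks flush on both sides and the sherd is still on it. I'll seat it with a final nudge in +x to be sure.

{"method": "drive_tool", "body": {"targets": [0,0,-20,0,7,0,0,-40,0,14,0,20,-60,0,21,0,35,-80,0,28,0,45,-95,0,35]}}

```text
t: 9.28
eef_pos: [0.5572, -0.0408, 0.1402]
orientation: [[0.803, 0.597, -0.001], [0.597, -0.803, 0.001], [-0.0, -0.002, -1.0]]
contact_force: [1.0, 1.1, 0.4]
finger_gap: 1.001
gripper_force: 0.0
```

Run:
```python
from h import *
plan(S2W(-95,0),.13,A)
```

```text
shift [ 19.7 -38.8  10.2] twist 42.67 t 9.2833 stage [-83.2 -41.9] z 0.1402 yaw 0.639
```

{"method": "drive_tool", "body": {"targets": [0,4,-10,0,7,0,8,-20,0,14,0,15,-30,0,21,0,20,-39,0,28,0,20,-39,0,35]}}

```text
t: 9.7
eef_pos: [0.5507, 0.0025, 0.1402]
orientation: [[1.0, 0.029, -0.001], [0.029, -1.0, 0.001], [-0.001, -0.001, -1.0]]
contact_force: [0.8, -0.7, 0.0]
finger_gap: 1.0
gripper_force: 0.0
```

Run:
```python
from h import *
plan(S2W(-95,0),.018,A)
```

```text
shift [ -0.6   0.5 122.2] twist 7.72 t 9.7 stage [-94.3   0.5] z 0.1402 yaw 0.029
```

{"method": "drive_tool", "body": {"targets": [0,0,0,35,6,0,0,0,70,7.7,0,0,0,105,7.7,0,0,0,120,7.7,0,0,0,120,7.7]}}

```text
t: 10.12
eef_pos: [0.5487, 0.0011, 0.0167]
orientation: [[0.995, -0.101, -0.007], [-0.101, -0.995, 0.001], [-0.007, -0.0, -1.0]]
contact_force: [-0.3, 0.1, 0.5]
finger_gap: 1.0
gripper_force: 0.0
```

{"method": "drive_tool", "body": {"targets": [0,8,0,0,0,0,16,0,0,0,0,22,0,0,0,0,26,0,0,0,0,28,0,0,0]}}

```text
t: 10.53
eef_pos: [0.5793, -0.0018, 0.0215]
orientation: [[0.995, -0.101, -0.001], [-0.101, -0.995, 0.0], [-0.001, -0.0, -1.0]]
contact_force: [-13.4, 1.4, 9.6]
finger_gap: 1.005
gripper_force: 7.0
```

Run:
```python
from h import *
plan(S2W(-64,0),.018,A)
```

```text
shift [ 1.4 -0.7  3.5] twist 0.22 t 10.5333 stage [-65.3  -0.7] z 0.0215 yaw -0.102
```

{"method": "drive_tool", "body": {"targets": [0,0.8,0,0,0.2,0,1.6,0,0,0.2,0,1.6,0,0,0.2]}}

```text
t: 10.78
eef_pos: [0.5795, -0.0016, 0.0211]
orientation: [[0.995, -0.104, -0.004], [-0.104, -0.995, 0.0], [-0.004, 0.0, -1.0]]
contact_force: [-14.2, 1.0, 9.5]
finger_gap: 0.999
gripper_force: 7.2
```

{"method": "drive_tool", "body": {"targets": [0,-12,0,0,0,0,-25,0,-5,0,0,-40,0,-40,0,0,-60,0,-75,-5,0,-60,0,-105,-10]}}

```text
t: 11.2
eef_pos: [0.5191, 0.0048, 0.1278]
orientation: [[0.997, 0.073, -0.0], [0.073, -0.997, 0.0], [-0.0, -0.0, -1.0]]
contact_force: [-0.5, -0.0, 0.8]
finger_gap: 0.999
gripper_force: 0.0
```

Run:
```python
from h import *
plan([.476,-.422],.18,.3); snap('wrist','w5'); c=snap('top','top5'); cv2.imwrite('pics/c5.png',cv2.resize(c['pixels'][140:290,260:460],(800,600))[:,:,::-1])
```

```text
shift [-74.3 422.4 -52.3] twist -12.97 t 11.2 stage [-126.    -0.6] z 0.1278 yaw 0.074
```

View pics/w5.png

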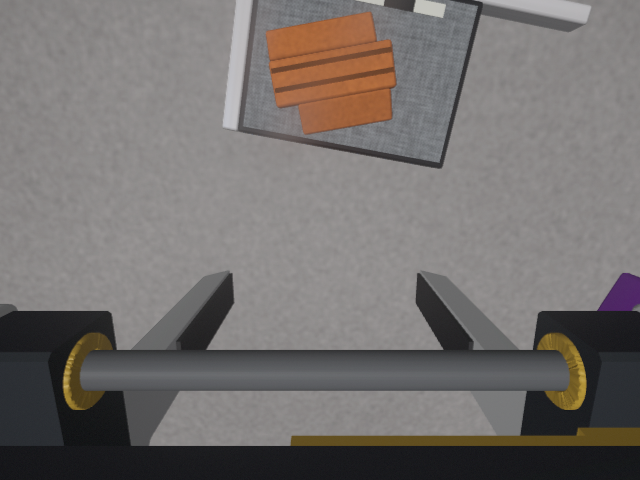

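The board sits in the corner: no blue shows, its rim lies along both stops, and the sherd is on it. Now the plunger.

{"method": "drive_tool", "body": {"targets": [0.5,-7,38,-20,0,1,-14,78,-40,0,1,-20,118,-50,0,1,-27,157,-52,0,1,-34,196,-52,0]}}

```text
t: 11.72
eef_pos: [0.501, -0.1944, 0.1788]
orientation: [[0.998, 0.069, 0.002], [0.069, -0.998, -0.001], [0.002, 0.001, -1.0]]
contact_force: [0.2, -0.2, -0.4]
finger_gap: 0.681
gripper_force: 0.0
```

{"method": "drive_tool", "body": {"targets": [1,-8,40,0,0,1,-16,80,0,0,1,-24,120,0,0,1,-32,160,0,0,1,-40,190,0,0]}}

```text
t: 12.13
eef_pos: [0.4735, -0.3877, 0.1772]
orientation: [[0.998, 0.067, 0.0], [0.067, -0.998, -0.0], [0.0, 0.0, -1.0]]
contact_force: [0.0, 1.1, 0.0]
finger_gap: 0.33
gripper_force: 0.0
```

Run:
```python
from h import *
w=snap('wrist','w6'); 
for m,s,ce in comps(green(w)): print(ce.round(1),s,ray(w,ce,.076).round(4))
plan([.476,-.422],.11,.08)
```

```text
[369.6 247.1] [ 347  224   47   47 1719] [[ 0.4747 -0.4214  0.076 ]]
[168.  267.4] [ 146  245   45   45 1514] [[ 0.4482 -0.2694  0.076 ]]
[310.9 416.5] [ 291  396   41   40 1381] [[ 0.3238 -0.3861  0.076 ]]
shift [ 2.  30.6 67. ] twist -0.88 t 12.1833 stage [-131.  -399.6] z 0.1769 yaw 0.065
```

View pics/w6.png

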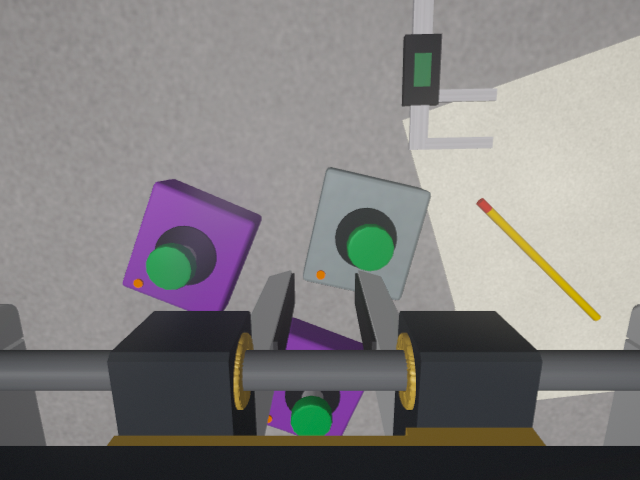

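The grey box's cap is at (370,247), i.e. (0.475, -0.4215). I'll move above it, finish closing the fingers, then press.

{"method": "drive_tool", "body": {"targets": [1,1,15,15,0,1,1,30,35,0,1,1,30,60,0,1,1,30,75,0,1,1,30,75,0]}}

```text
t: 12.6
eef_pos: [0.4761, -0.4136, 0.0986]
orientation: [[0.998, 0.068, -0.004], [0.068, -0.998, 0.004], [-0.004, -0.004, -1.0]]
contact_force: [-0.1, 0.3, -0.3]
finger_gap: 0.006
gripper_force: 0.0
```

Run:
```python
from h import *
plan([.475,-.4215],.071,.067)
```

```text
shift [-1.5  7.9 27.6] twist 0.08 t 12.6 stage [-124.6 -421.2] z 0.0986 yaw 0.068
```

{"method": "drive_tool", "body": {"targets": [1,0,4,2,0,1,0,5,3,0,1,0,5,3,0]}}

```text
t: 12.85
eef_pos: [0.478, -0.4201, 0.1008]
orientation: [[0.998, 0.069, 0.001], [0.069, -0.998, -0.001], [0.001, 0.001, -1.0]]
contact_force: [0.0, -0.0, 0.1]
finger_gap: 0.003
gripper_force: 0.0
```

Run:
```python
from h import *
plan([.475,-.4215],.071,.067)
```

```text
shift [-3.1  1.2 29.8] twist 0.13 t 12.85 stage [-122.1 -427.4] z 0.1008 yaw 0.069
```

Press straight down.

{"method": "drive_tool", "body": {"targets": [1,-3,1,8,0,1,-3,1,14,0,1,-3,1,20,0,1,-3,1,26,0,1,-3,1,30,0]}}

```text
t: 13.27
eef_pos: [0.4749, -0.4213, 0.0705]
orientation: [[0.998, 0.069, 0.001], [0.069, -0.998, -0.002], [0.001, 0.002, -1.0]]
contact_force: [-13.5, 11.2, 51.4]
finger_gap: 0.007
gripper_force: 26.0
```

{"method": "drive_tool", "body": {"targets": [1,0,0,1,0,1,0,0,2,0,1,0,0,2,0]}}

```text
t: 13.52
eef_pos: [0.4749, -0.4213, 0.0708]
orientation: [[0.998, 0.069, 0.001], [0.069, -0.998, -0.002], [0.001, 0.002, -1.0]]
contact_force: [-11.5, 6.7, 32.5]
finger_gap: 0.003
gripper_force: 16.1
```

It bottomed out, with the tip at z≈0.060 and well above the spring force. I'll lift off and check.

{"method": "drive_tool", "body": {"targets": [1,0,0,-10,0,1,0,0,-25,0,1,0,0,-60,0,1,0,0,-95,0,1,0,0,-110,0]}}

```text
t: 13.93
eef_pos: [0.4754, -0.4212, 0.1818]
orientation: [[0.998, 0.07, 0.003], [0.07, -0.998, -0.003], [0.003, 0.003, -1.0]]
contact_force: [-0.0, 0.3, -0.2]
finger_gap: 0.002
gripper_force: 0.0
```

{"method": "drive_tool", "body": {"targets": [1,-40,0,0,0,1,-80,0,0,0,1,-110,0,0,0,1,-130,0,0,0,1,-130,0,0,0]}}

```text
t: 14.35
eef_pos: [0.3421, -0.4299, 0.1774]
orientation: [[0.998, 0.067, -0.001], [0.067, -0.998, 0.001], [-0.001, -0.001, -1.0]]
contact_force: [-1.0, 0.0, -0.1]
finger_gap: 0.004
gripper_force: 0.0
```

Run:
```python
from h import *
c=snap('top','top7'); s=snap('scene','s7'); c0=load('top0')
print('blue px',blue(c)[140:260,260:420].sum())
for m,_,ce in comps(green(c)): print(ce.round(1))
d=np.abs(c['pixels'].astype(int)-c0['pixels']).max(2)>40
for n,(a,b,u,v) in dict(tumbler=(240,300,95,165),tray=(130,220,75,195),cal=(155,240,490,545)).items(): print(n,d[a:b,u:v].sum())
a=cv2.resize(c['pixels'][150:250,260:420],(800,500),interpolation=cv2.INTER_CUBIC)
cv2.imwrite('pics/f1.png',a[:,:,::-1])
cv2.imwrite('pics/f2.png',cv2.resize(s['pixels'][210:400,120:480],(800,422),interpolation=cv2.INTER_CUBIC)[:,:,::-1])
```

```text
blue px 0
[505.6 267. ]
[435.4 277. ]
[491.3 339.3]
tumbler 0
tray 0
cal 0
```

View pics/f1.png

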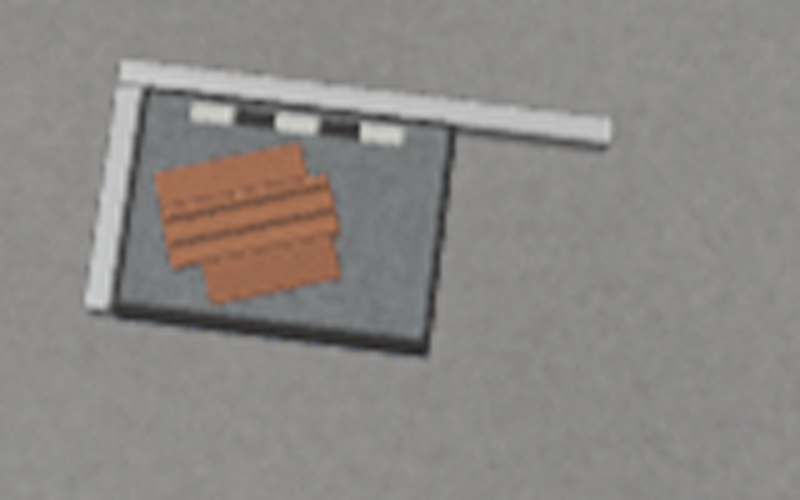

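View pics/f2.png

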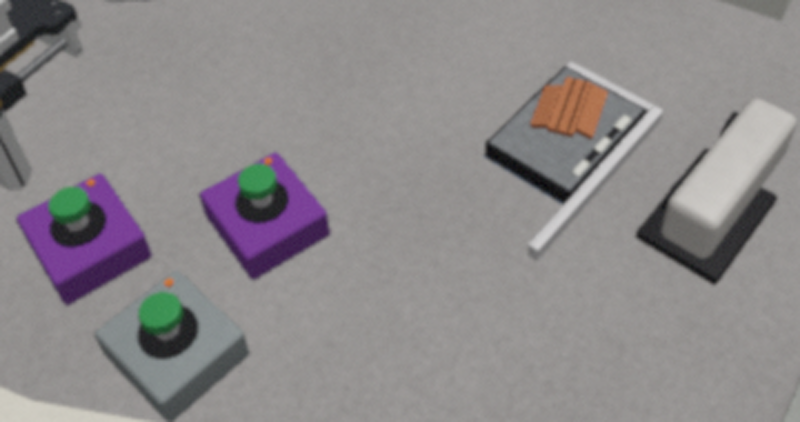

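The board is flush in the corner, with the left stop and rim meeting at crop (130,200) and the far stop at (300,105). The sherd is on it, the plunger is back up, and the bystanders haven't changed. Handing in.

```bash
python3 -c "
from rig import *
print(finish_job())"
```

```text
the job is handed in; nothing more can be done
None
```

The board is flush against both stops with the sherd still on it, the green plunger was then pressed fully down and came back up, the tumbler, calipers and tray are unmoved in the final images, and the job is handed in (about 14.5 s used; no verdict was returned).

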